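Start the mask-drying blower with the bent rod

ROBOT

A 6-joint arm with a two-finger parallel gripper is mounted at the origin on the work surface. World frame = base frame: x ahead of the robot, y to its left, z up, the work surface at z = 0. Lengths are in m, angles in rad, forces in N, time in s.
With the tool pointing down it reaches from about 0.275 to 0.825 m from the base axis. Payload 4.9 kg.
Tool frame: the origin (TCP) lies midway between the tips of the shut fingers; the grasp point (between the pads) lies 19 mm behind it (bot.grip_depth is the distance from the TCP to the grasp point, in m); z points along the fingers, y is the line along which they close (so a half turn about z gives the same grasp; the last joint's range is limited). The gripper opens to 85 mm and grips with 20 to 120 N. Pads are 22 mm wide; open, the fingers measure 114 mm over their backs; the gripper's body (76 mm by 85 mm) begins 54 mm behind the grasp point. The pads swing forward as they close: fully open they stand 13 mm farther back than shut.
Start: joints at [1.193, 0.326, -0.193, 1.052, 0, 1.437], TCP at [0.133, 0.534, 0.231] pointing down, gripper open.
Joint ranges: [-2.65, 2.65], [-0.97, 1.79], [-1.3, 1.35], [-1.93, 2.1], [-1.47, 1.37], [-3.14, 3.14]. Speed limits (rad/s): [2.57, 2.57, 3.14, 3.14, 3.14, 3.14].

INTERFACE

Orientations are given as a unit quaternion [w, x, y, z].
In Python, from cell import bot gives the robot as it stands. Calls block until the motion is done:
- bot.move_pose(position, orientation): joint-space move of the TCP to a pose.
- bot.move_linear(position, speed=0.15, rotation=None, until_force=None): straight line of the TCP; rotation=None keeps the orientation; speed is the mean speed in m/s. With until_force (N) it stops when the force on the tool has changed by that much, and returns True; else False.
- bot.goto_joints(angles): joint-space move.
- bot.set_gripper(opening, grasp_force=None): opening from 0.0 (shut) to 1.0 (fully open); grasp_force is the grip in N (None keeps the last); returns when the fingers have stopped.
- bot.wait(seconds).
- bot.solve_ik(position, orientation): joint angles nearest the present ones, or None.
- bot.camera(name): name is "scene" or "side" or "wrist"; returns the picture (480x640x3 uint8, red, green, blue); there is no depth.
- bot.calibration(name): a dict with "mtx" (3x3 intrinsics, pixels), "extrinsics" (4x4, takes a point from world to camera coordinates); the wrist camera has in their place "hand_eye" (4x4, takes a point from camera to tool coordinates, whose origin is the TCP and whose axes are the flange's). Camera axes: x right, y down, z forward; pixel columns grow to the right and rows downward; lengths in m; the calibration is good to about 2 mm. A picture is of the moment at which its call begins: read the wrist's pose just before it. calibration takes no time and is no camera call.
A pose or a line that the arm cannot do raises bot.PlanningError and nothing moves.
- bot.close_job(): hands the job in; it is judged then, once.
Trained networks look in the newest picture that a camera, given by its name, has taken for a name from the list of things; names that differ only in an ending like _2 or _b are one class to them, and where a whole thing is asked for, a point or a joint stands for the part that bears it (a point fixed in the world has none). Each returns a list of dicts, best first, with "confidence" (0 to 1); they miss things now and then, are a little off and sometimes report something else, mostly with a low value. They report only what shows in the picture. A call takes as long as a camera call. They do not tell look-alikes from the thing itself.
- bot.search_frame(camera, thing): "bbox" ([left, top, width, height] in pixels, round what is visible of it).
Readings, each from a call of its own:
- bot.read_clock(): time.
- bot.read_joint_positions(): joint angles.
- bot.read_joint_vel(): joint speeds.
- bot.read_joint_efforts(): joint torques, N m.
- bot.read_position(): TCP position.
- bot.read_tool_rot(): TCP orientation.
- bot.read_ft_force(): force on the tool from outside, world axes, zero at the start.
- bot.read_moment(): the same for the moment, N m.
- bot.read_gripper_width(): opening from 0.0 (shut) to 1.0 (fully open).
- bot.read_finger_force(): force on a finger pad.
Only numpy, scipy, OpenCV 4.12 (cv2) and the standard library are available. Lean on these libraries where they do the work, as an engineer would, in place of code of your own. Each camera call takes 0.05 s, during which the arm holds its last target. There are 200 camera calls.

TASK

Take the bent rod from its cradle, reach over the splash guard with it and slowly draw the red paddle behind the guard all the way towards the guard to its stop; keep it pressed there with the rod at about 9 N for at least a second so that the starter pulls in, and never load it with more than 18 N. Then lay the rod back in its cradle as it was. Touch the paddle only with the rod, do not bump the guard, and leave everything else on the table where it is.

Things in the scene. Friction and masses are not known exactly. Their poses are not given: they have to be found in the camera images.
- rod: Bent rod, 160 g. Yellow block handle 120 (x) x 26 (y) x 28 (z) mm; origin: the handle's centre. An 8 mm steel bar runs on from the handle's end along +x on its centre line to x = 145 mm, there bends straight down (-z). z is up as it lies in the cradle. Mass centre about 20 mm ahead (+x). Grip mid-handle from above across the 26 mm, firmly (80 N or more), or it pivots under load.
- rod_tip (a point): The lower end of the bent rod's down-turned leg (8 mm thick), 145 mm ahead of and 100 mm below the handle's centre.
- cradle: Wooden cradle fixed to the table. Origin: on the table under its middle; foot 150 x 90 x 12 mm. Upright boards 10 mm thick at x = -45 and +45 mm, free finger room between them, each with a notch: floor z = 105 mm, about 36 mm wide, flaring up to z = 125 mm. The handle lies in both notches, rod origin within 6 mm of x = 0 at z = 119 mm, bend towards the cradle's +x.
- starter: Grey base of the drying blower's starter, fixed to the table. Origin: on the table under the middle of the plywood guard's front board; +x leads from there over the dark control box (x = 10 to 128 mm, top z = 35 mm), which carries the red paddle, to the blue blower (front face x = 132 mm, top z = 85 mm); z up.
- guard: Plywood splash guard on the starter (same origin and axes): front board 180 mm wide (y), top at z = 105 mm, 6 mm thick; side cheeks run back from it at y = +-87 mm to x = 128 mm, top at z = 95 mm.
- paddle: Red switch paddle (plate, see paddle_back). Origin: its middle, 36 mm over the table. Starts at x = 74 to 100 mm of the starter, slides along -x towards the guard, 2.5 N of friction, no spring, stays where left. Its rigid stop is set by a hidden screw, anywhere at x = 48 to 60 mm: only felt; force then climbs some 6 N per mm (draw at 10 mm/s or less).
- paddle_back (a point): Middle of the rear face (the one away from the guard) of the red switch paddle: an upright plate 8 (x) x 32 (y) mm, standing from 37 to 73 mm over the table; this point is 60 mm over the table. Axes as the starter's.
- red_bottle: Bystander: red paint bottle, 48 mm wide, 105 mm tall; origin under its middle.
- purple_jar: Bystander: glass jar with blue cap, 52 mm wide, 70 mm tall; origin under its middle.
- tape_roll: Bystander: roll of tape lying flat, 80 mm wide, 24 mm tall; origin under its middle.
- water_cup: Bystander: white ceramic cup, 72 mm wide, 85 mm tall; origin under its middle.
- wood_block: Bystander: brown wood block 100 x 60 x 30 mm; origin under its middle.
- green_can: Bystander: can with a green label, 66 mm wide, 90 mm tall; origin under its middle.
- pig_mask: Bystander: small pig mask lying face up, 116 mm wide, 66 mm tall; origin under its middle.
Not all that is in view belongs to the job. There is more than one size of the rod; the one meant has the size given above.

How it is judged:
By the outcome, as a careful person would: the job done as asked, in the order asked, and still so for the second after the job is handed in, with the robot touching nothing.
It also fails if it takes over 64 s, if anything falls off the work surface, if the arm or the gripper's body presses on something with over 40 N, if the wrist force passes 120 N, or if a joint passes its speed limit or range.

## Working session

There is one attempt and no reset: what is moved stays moved. The work goes in short steps, each a Python script; the robot and the scene stay as the last script left them, time stands still between calls to the robot, and variables do not carry over. Pictures are saved under pics/ and viewed, at most 10 in all, crops included, and the job is handed in when it is done.

```bash
mkdir -p pics; python3 - <<'E'
from cell import bot
import cv2, numpy as np
for c in ["scene","side"]:
    im=bot.camera(c); cv2.imwrite(f"pics/{c}0.png",im[:,:,::-1])
    k=bot.calibration(c); print(c,np.round(k["mtx"],1).tolist(),np.round(k["extrinsics"],4).tolist())
    for t in ["rod","cradle","starter","guard","paddle","rod_tip","paddle_back"]:
        print(t,[(np.round(d["bbox"]).astype(int).tolist(),round(d["confidence"],2)) for d in bot.search_frame(c,t)])
k=bot.calibration("wrist");print(np.round(k["mtx"],1).tolist(),np.round(k["hand_eye"],4).tolist())
print(bot.read_clock(),bot.read_tool_rot())
E
```

```text
scene [[476.1, 0.0, 317.9], [0.0, 476.1, 241.9], [0.0, 0.0, 1.0]] [[-0.5585, 0.8294, 0.0134, 0.262], [0.5509, 0.3829, -0.7415, -0.1905], [-0.6202, -0.4068, -0.6708, 1.5667], [0.0, 0.0, 0.0, 1.0]]
rod [([208, 191, 50, 84], 0.97), ([258, 266, 22, 20], 0.77), ([248, 155, 62, 58], 0.7)]
cradle [([215, 192, 58, 70], 0.86)]
starter [([288, 286, 131, 103], 0.79)]
guard [([316, 260, 102, 103], 0.61)]
paddle [([352, 307, 11, 16], 0.67)]
rod_tip [([253, 263, 29, 25], 0.7), ([209, 193, 47, 79], 0.68), ([246, 156, 68, 54], 0.65)]
paddle_back [([357, 305, 8, 14], 0.49)]
side [[462.1, 0.0, 315.0], [0.0, 462.1, 235.6], [0.0, 0.0, 1.0]] [[0.997, -0.074, -0.0207, -0.4671], [-0.0631, -0.6347, -0.7702, 0.1092], [0.0439, 0.7692, -0.6375, 1.2864], [0.0, 0.0, 0.0, 1.0]]
rod [([312, 275, 86, 34], 0.84), ([164, 306, 89, 103], 0.59), ([342, 271, 30, 13], 0.49)]
cradle [([305, 280, 64, 65], 0.71), ([311, 274, 87, 32], 0.33)]
starter [([306, 182, 86, 58], 0.59)]
guard [([317, 176, 48, 60], 0.57)]
paddle []
rod_tip [([324, 264, 48, 18], 0.74), ([162, 307, 89, 103], 0.61), ([310, 279, 89, 26], 0.57)]
paddle_back []
[[403.9, 0.0, 325.4], [0.0, 403.9, 235.7], [0.0, 0.0, 1.0]] [[-0.0005, -0.9654, -0.2608, 0.0648], [1.0, -0.0007, 0.001, 0.0004], [-0.0011, -0.2608, 0.9654, -0.1436], [0.0, 0.0, 0.0, 1.0]]
0.8 [ 3.66523235e-07  1.21604441e-01  9.92578642e-01 -5.82006598e-06]
```

View pics/scene0.png

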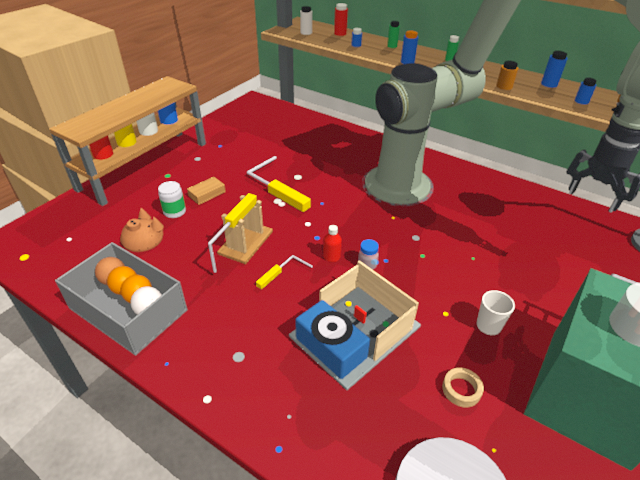

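View pics/side0.png

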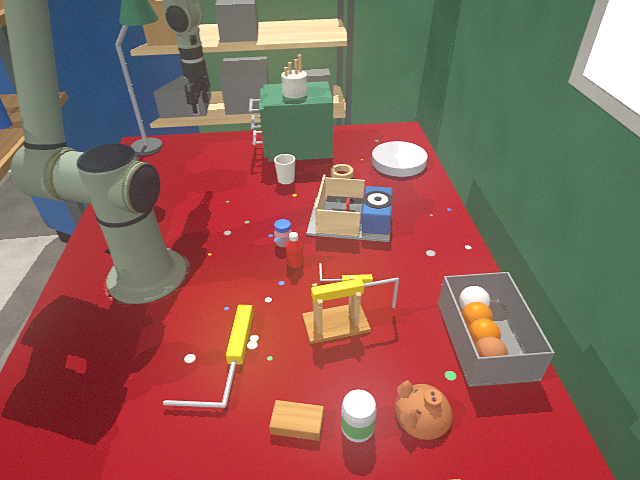

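Scene: the rod in the cradle lies at (240,208) with its leg down to (213,270). The look-alikes are a bigger rod lying at (290,193) and a smaller one at (268,275). Only the one in the cradle fits the task, and I'll confirm it in an enlarged crop. The starter is at (355,325), with the red paddle at (360,314).

```bash
python3 - <<'E'
import cv2, numpy as np
s=cv2.imread("pics/scene0.png"); d=cv2.imread("pics/side0.png")
def crop(im,x,y,w=100,h=75,k=4):
    c=cv2.resize(im[y:y+h,x:x+w],None,fx=k,fy=k,interpolation=cv2.INTER_CUBIC)
    for u in range(0,w,10): 
        if (x+u)%20==0: cv2.line(c,(u*k,0),(u*k,6),(255,255,255),1); cv2.putText(c,str(x+u),(u*k,16),0,.35,(255,255,255),1)
    for v in range(0,h,1): 
        if (y+v)%20==0: cv2.line(c,(0,v*k),(6,v*k),(255,255,255),1); cv2.putText(c,str(y+v),(8,v*k+4),0,.35,(255,255,255),1)
    return c
a=crop(s,195,185,100,100,3); b=crop(s,285,255,140,130,3)[:300]
c=crop(d,300,255,100,100,3); e=crop(d,300,170,100,75,4)
W=np.zeros((600,800,3),np.uint8)
W[:300,:300]=a; W[:300,300:720]=b; W[300:,:300]=c; W[300:,300:700]=e
cv2.imwrite("pics/comp.png",W)
E
```

```text
(no output)
```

View pics/comp.png

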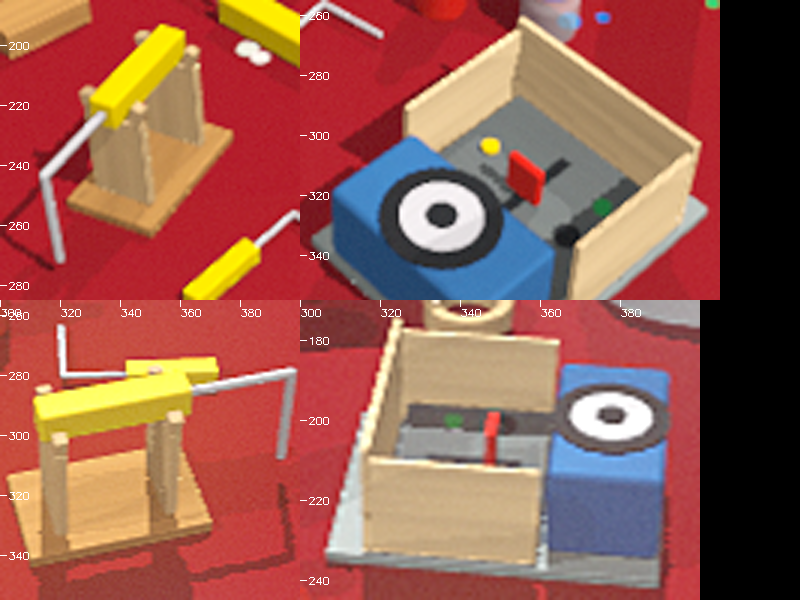

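Confirmed: in the cradle crop the handle lies in both notches. It has a long bar with its bend at (210,244) and its tip at (215,272), so it is the 120 mm rod. The guard's front board runs from (358,261) to (418,303), and the paddle's top edge from (354,305) to (366,312). Next I'll fit the poses from both views.

```bash
cat > h.py <<'E'
from cell import bot
import numpy as np, cv2
from scipy.optimize import least_squares
from scipy.spatial.transform import Rotation as R
C={c:(bot.calibration(c)["mtx"],bot.calibration(c)["extrinsics"]) for c in ("scene","side")}
def wristcal():
    k=bot.calibration("wrist"); q=bot.read_tool_rot(); T=np.eye(4)
    T[:3,:3]=R.from_quat([q[1],q[2],q[3],q[0]]).as_matrix(); T[:3,3]=bot.read_position()
    return k["mtx"],np.linalg.inv(T@k["hand_eye"])
def proj(cam,P):
    K,E=cam; p=(E[:3,:3]@np.atleast_2d(P).T+E[:3,3:]); p=K@p; return (p[:2]/p[2]).T
def place(v,P):
    c,s=np.cos(v[2]),np.sin(v[2]); return np.atleast_2d(P)@np.array([[c,s,0],[-s,c,0],[0,0,1]])+[v[0],v[1],0]
def fit(obs,v0):
    f=lambda v:np.concatenate([(proj(cam,place(v,P))-uv).ravel() for cam,P,uv in obs])
    r=least_squares(f,v0,loss="soft_l1",f_scale=1.5); return r.x,np.round(f(r.x),1)
def down(yaw):  # tool z down, tool y axis at world angle yaw+90deg
    q=(R.from_euler("z",yaw)*R.from_euler("x",np.pi)).as_quat(); return [q[3],q[0],q[1],q[2]]
E
cat > fit1.py <<'E'
from h import *
sc,sd=C["scene"],C["side"]; z=.119
rod=[(sc,np.array([[.145,0,z],[.145,0,z-.1]]),np.array([[210,244],[215,272.3]])),
 (sd,np.array([[.145,0,z],[.145,0,z-.1]]),np.array([[398.7,278.3],[394.3,307.7]])),
 (sc,np.array([[.06,-.013,z+.014],[-.06,-.013,z+.014],[-.06,.013,z+.014]]),np.array([[225.3,217.3],[249.3,193.7],[256.7,196]])),
 (sd,np.array([[-.06,-.013,z+.014],[-.06,-.013,z-.014],[.06,-.013,z-.014],[.06,-.013,z+.014]]),np.array([[312,289.3],[314,301.7],[363.3,290.7],[362.3,279.3]]))]
print(fit(rod,[.5,-.2,.1]))
st=[(sc,np.array([[0,-.09,.105],[0,.09,.105],[.128,-.087,.095],[.128,.087,.095]]),np.array([[358.3,261],[417.7,302.7],[320,290],[376.7,336.7]])),
 (sd,np.array([[0,-.09,.105],[0,.09,.105],[.128,.087,.095],[.128,-.087,.095]]),np.array([[316.3,210],[325,174.5],[364.5,180.5],[360,213]]))]
v,r=fit(st,[.5,.2,0]);print(v,r)
f=lambda x:np.concatenate([(proj(sc,place(v,[[x[0],-.016,.073],[x[0],.016,.073]]))-[[354.3,305],[366,312.3]]).ravel()])
r=least_squares(f,[.08]);print("paddle x",r.x,r.fun)
E
python3 fit1.py
```

```text
(array([ 0.50756305, -0.21505172,  0.12827421]), array([ 0.1, -0.1,  0.5,  0.2, -1.1,  0.2, -0.5, -0.7, -0.2,  1.1,  1.3,
       -0.2,  2.1,  0.2,  1.2,  3.1, -0.5, -0.9,  0.7,  1.7,  2.3,  4.6]))
[ 0.50277065  0.21128732 -0.23155514] [-0.3 -0.5 -0.5  0.2 -0.1  0.5  0.1  0.1 -0.5 -2.3 -0.4  0.   0.1 -0.1
  0.   0.3]
paddle x [0.08414733] [ 0.7696756  -0.33891362 -0.6453681   0.48995546]
```

```bash
python3 - <<'E'
from h import *
rv=[.5076,-.2151,.128]; sv=[.5028,.2113,-.2316]
for off in (0,np.pi):
    for n,p,y in [("look",place(sv,[.03,0,.28])[0],sv[2]),("rod",[rv[0],rv[1],.10],rv[2]),("pre",[rv[0],rv[1],.3],rv[2]),("in",place(sv,[-.035,0,.126])[0],sv[2]),("out",place(sv,[-.1,0,.126])[0],sv[2])]:
        q=bot.solve_ik(p,down(y+off)); print(off,n,None if q is None else np.round(q,2))
off=np.pi
bot.move_pose(place(sv,[.03,0,.28])[0],down(sv[2]+off))
bot.wait(.2)
K,E=wristcal(); np.savez("w1.npz",K=K,E=E)
im=bot.camera("wrist"); cv2.imwrite("pics/w1.png",im[:,:,::-1])
for t in ["paddle","guard","starter"]: print(t,[(np.round(d["bbox"],1).tolist(),round(d["confidence"],2)) for d in bot.search_frame("wrist",t)])
print(np.round(proj((K,E),place(sv,[[0,-.09,.105],[0,.09,.105],[.128,-.087,.095],[.128,.087,.095],[.088,-.016,.073],[.088,.016,.073]])),1).tolist(), bot.read_clock())
E
```

```text
0 look [ 0.24  0.34 -0.05  1.18  0.   -2.67]
0 rod [-0.53  0.45 -0.37  0.75  0.    2.48]
0 pre [-0.53  0.29 -0.06  1.22  0.    2.48]
0 in [ 0.29  0.37 -0.43  0.78  0.   -2.62]
0 out [ 0.37  0.28 -0.55  0.73  0.   -2.54]
3.141592653589793 look [ 0.24  0.34 -0.05  1.18  0.    0.47]
3.141592653589793 rod [-0.53  0.45 -0.37  0.75  0.   -0.66]
3.141592653589793 pre [-0.53  0.29 -0.06  1.22  0.   -0.66]
3.141592653589793 in [ 0.29  0.37 -0.43  0.78  0.    0.53]
3.141592653589793 out [ 0.37  0.28 -0.55  0.73  0.    0.6 ]
paddle [([307.3, 248.2, 36.1, 19.6], 0.66)]
guard [([210.4, 158.6, 232.6, 158.6], 0.94)]
starter [([230.4, 133.5, 191.8, 269.7], 0.96)]
[[209.0, 173.3], [438.5, 173.5], [226.1, 316.6], [421.4, 316.7], [306.4, 265.9], [341.3, 266.0]] 3.0833
```

View pics/w1.png

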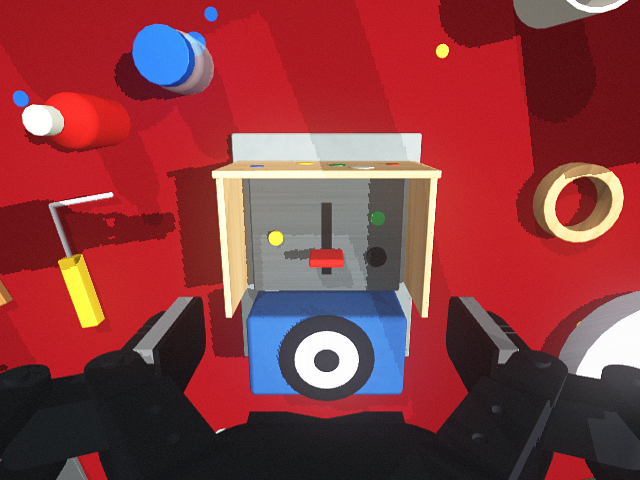

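The wrist picture shows the guard's front board top from (213,174) to (440,174). The cheek ends are at (228,317) and (426,316), and the red paddle is at about (309–343, 249–266). Next I refine the fit, then go and look at the rod.

```bash
python3 - <<'E'
from h import *
w=np.load("w1.npz"); cam=(w["K"],w["E"])
v,r=fit([(cam,np.array([[-.003,-.09,.105],[-.003,.09,.105],[.003,-.084,.105],[.003,.084,.105],[.128,-.087,.095],[.128,.087,.095]]),np.array([[213,171],[441,171],[218,178],[435,178],[229,317],[426,316]]))],[.5028,.2113,-.2316]); print(v,r)
im=cv2.imread("pics/w1.png").astype(int); s=im[235:280,300:350]
m=(s[:,:,2]>140)&(s[:,:,1]<90)&(s[:,:,0]<90)
ys,xs=np.nonzero(m); print("red rows",ys.min()+235,ys.max()+235,"cols",xs.min()+300,xs.max()+300)
print([(i+235,s[i,26].tolist()) for i in range(10,35)])
for x in (.080,.084,.088):
    print(x,np.round(proj(cam,place(v,[[x-.004,0,.073],[x+.004,0,.073],[x-.004,0,.037],[x+.004,0,.037],[x,-.016,.073],[x,.016,.073]])),1).tolist())
np.save("sv.npy",v)
rv=[.5076,-.2151,.128]
bot.move_pose([rv[0],rv[1],.30],down(rv[2]+np.pi)); bot.wait(.2)
K,E=wristcal(); np.savez("w2.npz",K=K,E=E)
im=bot.camera("wrist"); cv2.imwrite("pics/w2.png",im[:,:,::-1])
for t in ["rod","cradle","rod_tip"]: print(t,[(np.round(d["bbox"],1).tolist(),round(d["confidence"],2)) for d in bot.search_frame("wrist",t)])
z=.119
print(np.round(proj((K,E),place(rv,[[.06,-.013,z+.014],[.06,.013,z+.014],[-.06,-.013,z+.014],[-.06,.013,z+.014],[.145,0,z],[.145,0,z-.1]])),1).tolist(), bot.read_clock())
E
```

```text
[ 0.50400343  0.21369013 -0.2284994 ] [-0.9 -0.4  1.  -0.9  2.3  0.3 -1.2 -0.2  0.5  0.5 -1.2  1. ]
red rows 249 267 cols 309 343
[(245, [57, 57, 65]), (246, [58, 58, 68]), (247, [58, 58, 66]), (248, [57, 57, 55]), (249, [46, 46, 167]), (250, [44, 46, 183]), (251, [43, 46, 182]), (252, [44, 45, 183]), (253, [45, 48, 184]), (254, [45, 48, 186]), (255, [43, 46, 185]), (256, [41, 48, 188]), (257, [48, 50, 190]), (258, [41, 44, 180]), (259, [48, 54, 225]), (260, [57, 62, 255]), (261, [68, 72, 255]), (262, [66, 72, 255]), (263, [61, 69, 254]), (264, [60, 65, 254]), (265, [60, 64, 255]), (266, [54, 61, 255]), (267, [56, 53, 168]), (268, [53, 52, 56]), (269, [56, 55, 56])]
0.08 [[327.0, 254.1], [327.0, 262.5], [326.8, 243.1], [326.8, 250.8], [309.5, 258.3], [344.5, 258.3]]
0.084 [[327.0, 258.3], [327.0, 266.6], [326.8, 247.0], [326.8, 254.6], [309.5, 262.5], [344.5, 262.4]]
0.088 [[327.0, 262.5], [327.0, 270.7], [326.8, 250.8], [326.8, 258.4], [309.6, 266.6], [344.4, 266.5]]
rod [([297.6, 131.7, 40.1, 235.4], 0.7), ([420.0, 180.5, 99.5, 119.4], 0.64)]
cradle [([273.9, 109.9, 86.4, 157.0], 0.98)]
rod_tip [([421.4, 179.2, 97.5, 122.0], 0.97), ([296.4, 130.1, 38.0, 237.2], 0.88), ([20.3, 239.5, 120.4, 98.4], 0.18)]
[[308.3, 283.0], [339.9, 283.0], [306.7, 132.4], [341.6, 132.4], [324.1, 364.4], [324.3, 315.0]] 5.0333
```

View pics/w2.png

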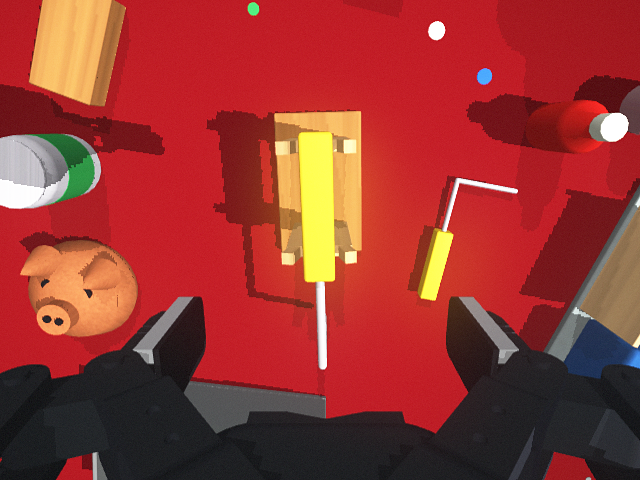

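The handle is seen from (299–332,132) to (305–336,282), with the bend at (323,368), so it is the right size and matches the fit. Refine it, grip, lift, and check the rod in the hand.

```bash
python3 - <<'E'
from h import *
w=np.load("w2.npz"); cam=(w["K"],w["E"]); z=.119
v,r=fit([(cam,np.array([[.06,-.013,z+.014],[.06,.013,z+.014],[-.06,-.013,z+.014],[-.06,.013,z+.014],[.145,0,z]]),np.array([[305,282],[335.5,281],[299,132],[332,132],[323,366]]))],[.5076,-.2151,.128]); print(v,r)
np.save("rv.npy",v)
q=down(v[2]+np.pi)
bot.move_pose([v[0],v[1],.18],q)
print(bot.move_linear([v[0],v[1],.100],speed=.08,until_force=6),bot.read_position())
bot.set_gripper(0.0,110); print("width",bot.read_gripper_width(),"ff",bot.read_finger_force(),"F",np.round(bot.read_ft_force(),2))
np.savez("grip.npz",p=bot.read_position(),q=bot.read_tool_rot())
bot.move_linear([v[0],v[1],.29],speed=.12); bot.wait(.2)
print("F",np.round(bot.read_ft_force(),2),"M",np.round(bot.read_moment(),3),bot.read_gripper_width(),bot.read_position())
K,E=wristcal(); np.savez("w3.npz",K=K,E=E)
im=bot.camera("wrist"); 
s=bot.camera("side"); s=cv2.resize(s[80:320,260:500],(480,480),interpolation=cv2.INTER_CUBIC)
o=np.hstack([im,s]); o=cv2.resize(o,(800,343)); cv2.imwrite("pics/w3.png",o[:,:,::-1])
cv2.imwrite("pics/w3full.png",im[:,:,::-1])
print(np.round(proj((K,E),place([v[0],v[1],v[2]],[[.145,0,.309],[.145,0,.209],[.06,0,.309]])),1).tolist())
print(np.round(proj(C["side"],place([v[0],v[1],v[2]],[[.145,0,.309],[.145,0,.209],[.06,0,.309]])),1).tolist(),bot.read_clock())
E
```

```text
[ 0.50775017 -0.21990241  0.15420431] [-0.6  0.8  0.5  1.  -0.9  0.2  1.  -0.7  0.  -2.1]
False [ 0.50816671 -0.22016026  0.10053487]
width 0.2900169114858614 ff 108.21064710617065 F [-0.55  0.63  4.03]
F [-0.65  0.21 -1.41] M [-0.029  0.005 -0.051] 0.2866312123946057 [ 0.50756187 -0.21980906  0.28956512]
[[325.3, 629.5], [325.1, 450.5], [325.2, 469.3]]
[[406.0, 214.3], [401.3, 250.2], [367.1, 220.6]] 9.35
```

View pics/w3.png

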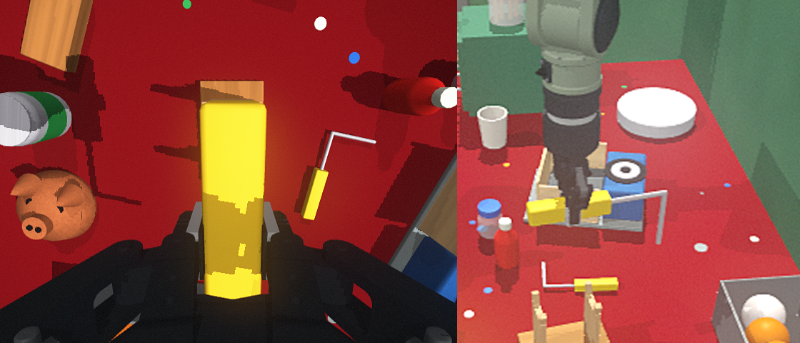

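The rod sits level and firm in the hand. In the side crop its bend at (665,193) and tip at (659,243) match the prediction within 1 px. Now over the guard.

```bash
cat >> h.py <<'E'
def tipto(x,z):  # TCP position for the rod's tip at starter x, height z
    return place(np.load("sv.npy"),[x-.145,0,z+.081])[0]
def F(n=5):
    f=[]
    for _ in range(n): f.append(bot.read_ft_force()); bot.wait(.01)
    return np.mean(f,0)
def fx(f): a=np.load("sv.npy")[2]; return f[0]*np.cos(a)+f[1]*np.sin(a)
E
python3 - <<'E'
from h import *
sv=np.load("sv.npy"); q=down(sv[2]+np.pi)
bot.move_pose(tipto(.110,.215),q)
print(bot.move_linear(tipto(.110,.125),speed=.12)); bot.wait(.1); print("F",np.round(F(),2))
print("hit",bot.move_linear(tipto(.110,.047),speed=.05,until_force=3)); bot.wait(.2)
f0=F(10); np.save("f0.npy",f0); print("f0",np.round(f0,2),bot.read_position()-tipto(.110,.047))
s=bot.camera("scene"); d=bot.camera("side")
o=np.hstack([cv2.resize(x,(400,300),interpolation=cv2.INTER_CUBIC) for x in (s[245:365,280:440],d[130:250,290:450])])
cv2.imwrite("pics/in.png",o[:,:,::-1])
for c in ("scene","side"): print(np.round(proj(C[c],place(sv,[[.11,0,.047],[.11,0,.147]])),1).tolist())
print(bot.read_clock())
E
```

```text
False
F [ 0.47  0.04 -1.54]
hit False
f0 [ 0.08  0.01 -2.02] [6.67363931e-05 1.91788522e-05 1.24703187e-04]
[[352.2, 322.9], [355.1, 293.4]]
[[356.2, 207.9], [357.4, 180.6]]
14.1083
```

View pics/in.png

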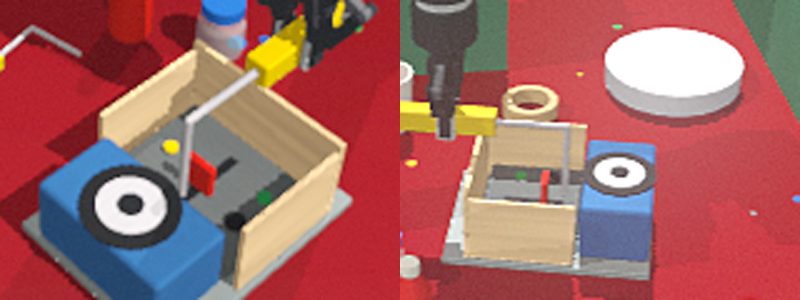

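The leg stands inside the guard, between the paddle and the blower: scene crop (185,120–195), side crop (568,130–190). Draw slowly, then settle at 9 N.

```bash
python3 - <<'E'
from h import *
f0=np.load("f0.npy")
h=bot.move_linear(tipto(.048,.047),speed=.006,until_force=6)
p0=bot.read_position(); bot.wait(.15); f=F()-f0
x=.145+((p0-tipto(.145,.047))@(tipto(.145,.047)-tipto(.045,.047)))/.1
print("hit",h,"tip x",round(x,4),"f",np.round(f,2),"fx",round(fx(f),2),"t",bot.read_clock(),bot.read_position()-p0)
E
```

```text
hit True tip x 0.0613 f [ 0.47 -0.32  0.16] fx 0.53 t 21.3333 [ 5.36331322e-05 -2.33140558e-04 -2.73555044e-04]
```

```bash
python3 - <<'E'
from h import *
f0=np.load("f0.npy"); x=.0613
for i in range(12):
    x-=.0004
    bot.move_linear(tipto(x,.047),speed=.004,until_force=6); bot.wait(.1)
    v=fx(F(3)-f0); print(round(x,5),round(v,2))
    if v>6.5: break
print(bot.read_clock())
E
```

```text
0.0609 3.88
0.0605 4.91
0.0601 5.72
0.0597 7.04
23.0167
```

```bash
python3 - <<'E'
from h import *
f0=np.load("f0.npy"); x=.0597
for i in range(6):
    x-=.0003
    bot.move_linear(tipto(x,.047),speed=.004,until_force=5); bot.wait(.1)
    v=fx(F(3)-f0); print(round(x,5),round(v,2))
    if v>8.7: break
for _ in range(8): bot.wait(.2); print(round(fx(F(3)-f0),2),end=" ")
print(np.round(F()-f0,2),bot.read_clock())
s=bot.camera("scene"); d=bot.camera("side")
o=np.hstack([cv2.resize(a,(400,300),interpolation=cv2.INTER_CUBIC) for a in (s[245:365,280:440],d[130:250,290:450])])
cv2.imwrite("pics/press.png",o[:,:,::-1])
E
```

```text
0.0594 6.37
0.0591 7.68
0.0588 8.41
0.0585 8.06
0.0582 9.61
9.22 9.32 9.78 8.93 9.39 9.5 9.27 9.21 [ 8.45 -2.74 -4.86] 26.7333
```

View pics/press.png

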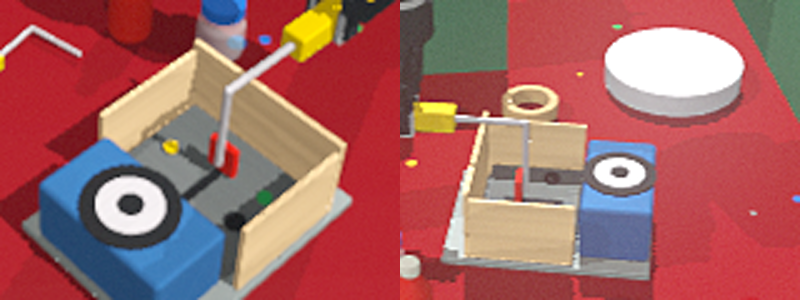

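The paddle is at its stop with the leg pressed against it (scene crop (225,160), side crop (520,185)), held at about 9.3 N for around 2 s. Back off, lift out, and return above the cradle. There I check for pivoting before laying the rod down.

```bash
python3 - <<'E'
from h import *
rv=np.load("rv.npy"); g=np.load("grip.npz"); f0=np.load("f0.npy"); sv=np.load("sv.npy")
bot.move_linear(tipto(.064,.047),speed=.01)
bot.move_linear(tipto(.090,.047),speed=.04); print("free",np.round(F()-f0,2))
bot.move_linear(tipto(.095,.215),speed=.15)
bot.move_pose([rv[0],rv[1],.29],down(rv[2]+np.pi)); bot.wait(.3)
s=bot.camera("scene"); d=bot.camera("side")
cv2.imwrite("pics/ret_scene.png",s[:,:,::-1]); cv2.imwrite("pics/ret_side.png",d[:,:,::-1])
a=cv2.resize(d[190:290,300:440],(800,571),interpolation=cv2.INTER_CUBIC); cv2.imwrite("pics/ret.png",a[:,:,::-1])
for c in ("scene","side"): print(np.round(proj(C[c],place(rv,[[.145,0,.309],[.145,0,.209],[.06,0,.309]])),1).tolist())
print(bot.read_gripper_width(),bot.read_clock())
E
```

```text
free [0.02 0.19 0.01]
[[197.7, 179.1], [204.5, 215.0], [219.8, 160.1]]
[[406.0, 214.3], [401.3, 250.2], [367.1, 220.6]]
0.2856283966600193 31.7167
```

View pics/ret.png

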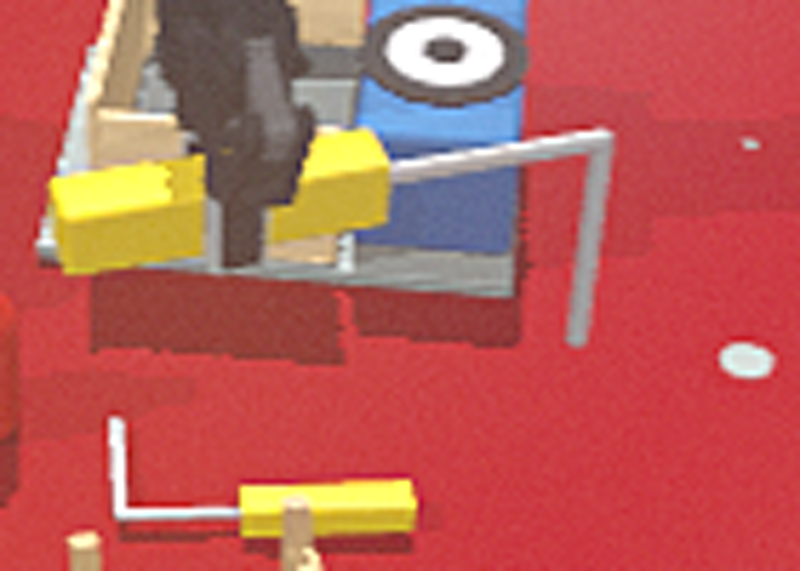

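The bend is at (405,215) and the tip at (401,249.5), against (406,214) and (401,250) predicted, so it did not pivot. Lay it down.

```bash
python3 - <<'E'
from h import *
rv=np.load("rv.npy"); g=np.load("grip.npz"); p=g["p"]
bot.move_linear([rv[0],rv[1],.14],speed=.12)
print(bot.move_linear([rv[0],rv[1],.1002],speed=.03,until_force=5),bot.read_position(),np.round(F(),2))
bot.set_gripper(.5); bot.wait(.2); bot.set_gripper(1.0); bot.wait(.2)
bot.move_linear([rv[0],rv[1],.30],speed=.12); bot.wait(.3)
w=wristcal(); im=bot.camera("wrist"); s=bot.camera("scene")
o=np.hstack([im[60:420,120:540],cv2.resize(s[180:385,195:435],(380,360),interpolation=cv2.INTER_CUBIC)])
cv2.imwrite("pics/end.png",o[:,:,::-1])
print(np.round(F(),2),bot.read_clock())
E
```

```text
True [ 0.50760418 -0.21982753  0.10046366] [-0.54  0.    6.09]
[ 0.35  0.06 -0.  ] 37.9167
```

View pics/end.png

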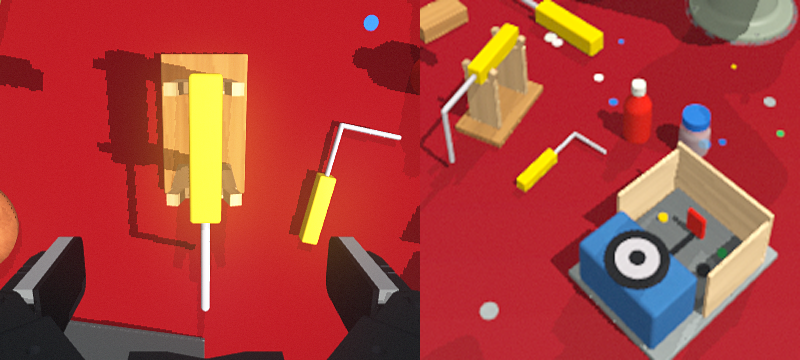

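The rod lies in both notches as before: its handle spans wrist rows 133–282, as at the start. The paddle stands at its stop at crop (697,222), and the other things are in place.

```bash
python3 -c "
from cell import bot
print(bot.close_job())"
```

```text
the job is handed in; nothing more can be done
None
```

The job is handed in: the paddle was drawn to its stop and held at about 9.3 N for about 2 s, and the rod is back in its cradle at about 38 s; nothing I could see showed whether the starter pulled in.

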